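# Draw the sample tray home by its far lip and load the bottle

## Task

Hook a fingertip behind the far lip of the white tray with the blue rim (the end away from the aluminium bracket) and drag it gently along the bench, between the bracket's cheeks, until its front rests squarely on the bracket's stop; where the stop is set you must feel, so keep pulling at about 15 newtons for a second to seat it, never with more than 25. Then pick the small white bottle with the blue cap off the bench, set it down gently and upright in the empty far compartment of the tray and let go, leaving the tray home, its contents in it and everything else alone.

Things in the scene. Friction and masses are not known exactly. Their poses are not given: they have to be found in the camera images.
- tray: Loose white tray with a blue rolled lip, 156 mm long (x), 110 mm wide (y) over the lip, 31 mm high, 0.35 to 0.65 kg, too wide to grasp. Origin: centre of its underside on the bench; z up, x points along it to its far end, away from the bracket. Starts left of the bracket, 0.12 to 0.18 m short of home, up to 15 mm off the bracket's middle line, turned up to 9 degrees from it.
- far_lip (a point): Middle of the tray's far lip, on its outer face (a round 6 mm bead), 28 mm above the bench, 78 mm along x from the tray's origin. A fingertip lowered to about 12 mm above the bench beyond it and drawn towards the bracket hooks the tray; beyond it 40 mm or more of bench is free. Sliding the tray takes less than 6 N.
- empty_place (a point): Centre of the floor of the tray's empty far compartment, 4 mm above the bench, 36.5 mm along x from the tray's origin. The compartment measures 69 mm (x) by 96 mm (y) inside and is 27 mm deep to the top of the lip.
- full_place (a point): Centre of the floor of the tray's near compartment, of the same size, at x = -36.5 mm in the tray, which holds the weighing bottle and the stopper. A wall 4 mm thick and about 20 mm high across the tray at x = 0 divides it from the empty one.
- bracket: Aluminium bracket fixed to the bench, open to the robot's left, where the tray is. Origin: on the bench on its middle line, at the face of the stop when set to the middle; x points out of its mouth (the tray comes in along -x), z up. Home, the tray's axes are parallel to the bracket's and the tray's origin lies at x = 78 mm plus the stop's setting and y = 0 to within 4 mm.
- mouth (a point): Middle of the bracket's mouth, on the bench, 120 mm along x from its origin. Two cheeks, 18 mm high and 8 mm thick, with inner faces 59 mm to either side of the middle line (4 mm clear of the tray on each side), run from x = -40 to 90 mm in the bracket and flare out to about 75 mm from the middle line here.
- stop_middle (a point): Middle of the stop's face, 28 mm above the bench, as it would be at its middle setting. The stop is a dark bar 94 mm wide with two black rubber pads, from 18 to 36 mm above the bench, which the tray's near lip meets. It is rigid, but it is set somewhere from 10 mm nearer to 10 mm farther than this point along the bracket's x; the setting is not reported: feel for it.
- blue_cap_bottle: Loose white round bottle with a blue screw cap, 46 mm in diameter, 92 mm high, 0.11 kg. Origin: centre of its underside, z up its axis. The body is cylindrical to about 60 mm up; the cap is 26 mm in diameter, from 77 to 92 mm. Starts upright on the bench to the right of the bracket.
- weighing_bottle: Loose glass weighing bottle with a knobbed lid (lid fixed), 35 mm in diameter, 65 mm high, standing in the near compartment of the tray. Origin: centre of its underside. Must stay upright in there.
- red_stopper: Loose red rubber stopper, 29 mm in diameter, 25 mm high, in the near compartment of the tray. Origin: centre of its underside. Must stay in there.
- beaker_250: Loose glass beaker, 75 mm in diameter, 92 mm high, on the bench between the sink and the hot plate. Origin: centre of its underside. A bystander: leave alone.
- dropper_bottle: Loose brown dropper bottle with a black top, 28 mm in diameter, 84 mm high, on the bench far to the right. Origin: centre of its underside. A bystander: leave alone.

How it is judged:
On the way, in this order (a step that is already met when the one before it is completed fails the run):
1. the tray is held home on the stop by a fingertip at its far lip, pressing on the bracket with more than 7 N (x of tray in the frame of bracket between 0.065 and 0.091 m and angle between the x axis of tray and the x axis of bracket, either way round below 0.04 rad and y of tray in the frame of bracket between -0.006 and 0.006 m and contact force between tray and bracket above 7 N and contact force between the fingers and tray above 5 N and x of the grasp point in the frame of tray above 0.05 m), for 0.4 s.
2. the bottle with the blue cap is lifted off the bench (height (world z) of blue_cap_bottle above 0.035 m), for 0.1 s.
At the end, for the whole second after the job is handed in: Tray flat and still, home: origin 65 to 91 mm from the bracket's along its x, within 6 mm of its middle line, square within 0.04 rad. Blue-capped bottle upright (0.1 rad), still, released on the far compartment's floor; weighing bottle upright and stopper in the near one (x of tray in the frame of bracket between 0.065 and 0.091 m and angle between the x axis of tray and the x axis of bracket, either way round below 0.04 rad and y of tray in the frame of bracket between -0.006 and 0.006 m and height (world z) of tray below 0.005 m and angle between tray's own z axis and vertical below 0.05 rad and linear speed of each of tray, blue_cap_bottle below 0.02 m/s and x of blue_cap_bottle in the frame of tray between 0.022 and 0.052 m and y of blue_cap_bottle in the frame of tray between -0.03 and 0.03 m and z of blue_cap_bottle in the frame of tray below 0.01 m and angle between blue_cap_bottle's own z axis and vertical below 0.1 rad and x of weighing_bottle in the frame of tray between -0.07 and -0.01 m and z of weighing_bottle in the frame of tray below 0.012 m and angle between weighing_bottle's own z axis and vertical below 0.15 rad and x of red_stopper in the frame of tray between -0.075 and -0.005 m and z of red_stopper in the frame of tray below 0.025 m); the robot touches nothing.
It fails at once if the tray is pushed or pulled by the robot, or driven against the bracket, with more than 25 N (contact force between any of the fingers, the arm and tray above 25 N or contact force between tray and bracket above 25 N).
It fails at once if the tray is lifted off the bench by more than 15 mm or tipped by more than 0.15 rad (height (world z) of tray above 0.015 m or angle between tray's own z axis and vertical above 0.15 rad).
It fails at once if the weighing bottle is tipped over (angle between weighing_bottle's own z axis and vertical above 0.5 rad).
It fails at once if the bottle with the blue cap is dropped (falls freely for more than about 8 mm) or pressed into the tray with more than 30 N (contact force between blue_cap_bottle and tray above 30 N or (linear speed of blue_cap_bottle above 0.4 m/s and contact force between the fingers and blue_cap_bottle below 0.1 N)).
It fails at once if a bystander (beaker, dropper bottle) is moved by more than 20 mm (distance of any of beaker_250, dropper_bottle from where it was at the start of the episode above 0.02 m).
It also fails if it takes over 70 s, if anything falls off the work surface, if the arm or the gripper's body presses on something with over 40 N, if the wrist force passes 120 N, or if a joint passes its speed limit or range.

## Robot

A 6-joint arm with a two-finger parallel gripper is mounted at the origin on a cart in front of the work surface, level with it; the furniture and walls round the work are solid. World frame = base frame: x ahead of the robot, y to its left, z up, the work surface at z = 0. Lengths are in m, angles in rad, forces in N, time in s.
With the tool pointing down it reaches from about 0.4 to 0.825 m from the base axis. Payload 7 kg.
Tool frame: the origin (TCP) lies midway between the tips of the shut fingers; the grasp point (between the pads) lies 19 mm behind it; z points along the fingers, y is the line along which they close (so a half turn about z gives the same grasp; the last joint's range is limited). The gripper opens to 85 mm and grips with 20 to 120 N. Pads are 22 mm wide; open, the fingers measure 114 mm over their backs; the gripper's body (76 mm by 85 mm) begins 54 mm behind the grasp point. The pads swing forward as they close: fully open they stand 13 mm farther back than shut.
Start: joints at [1.468, 0.359, 0.012, 0, -1.224, -0.288], TCP at [0.257, 0.624, 0.231] pointing down, gripper open.
Joint ranges: [-3.07, 3.07], [-1.43, 2.12], [-1.02, 1.25], [-3.03, 1.67], [-3.05, -0], [-3.03, 3.03]. Speed limits (rad/s): [2.39, 2.39, 3.01, 3.14, 3.14, 3.14].

## Interface

Orientations are given as a rotation vector (axis times angle).
In Python, from station import r, eyes, order gives the robot as it stands.
- The arm moves only by the tool jog_arm, never from a script. Its argument "motion" is one flat list of numbers, 4 for each row, row after row: the shift along the world's x, y, z in cm, then the turn about the world's z in degrees. In form: [tx, ty, tz, yaw, tx, ty, tz, yaw, ...]. A call has 1 to 12 rows; each row shifts and turns the commanded pose from where the row before left it; what a row does not reach is not made up. A row lasts 1/8 s, in which the tool goes at most 62.5 mm and 10.7 degrees, less where a joint would pass 70% of its speed; a pose out of reach is approached as far as the arm can. A call with a gripper value outside its range is refused whole. "hand" is the finger opening in cm, from 0 to 8.54, set as the call begins (left out, the last holds). The fingers move at their own pace and stop on an object; "squeeze" is the grip in N (left out, the last holds). Time passes only in rows, so rows that do not move let the fingers close. It gives the time, the measured TCP pose, the force, the opening and the grip force at its end, in the units of the state.
- r.get_obs(): the state, without advancing time (a new reading comes with each control period).
- eyes.get_image(name): name is "scene" or "side" or "wrist"; returns a dict with "color" (420x560x3 uint8, blue, green, red), "range_z" (420x560 float32, m along the optical axis (not along the pixel's ray), 0 where there is no reading), "vertical_fov" (degrees; the focal length in pixels is half the picture's height over the tangent of half this angle, whatever the lens; pixels are square), "cx", "cy" (the principal point, pixels), "world_from_camera" (4x4, takes a point from camera to world coordinates); the wrist camera has in their place "T_tool_cam" (4x4, takes a point from camera to tool coordinates, whose origin is the TCP and whose axes are the flange's). Camera axes: x right, y up, looking along -z (the intrinsics and any distortion apply to the point x, -y, -z); pixel columns grow to the right and rows downward; lengths in m; the calibration is good to about 2 mm. The wrist camera is an equidistant fisheye: a pixel r from the principal point sees the ray r / f radians off the axis. A picture is of the moment at which its call begins: read the wrist's pose just before it.
- order.close_job(): hands the job in; it is judged then, once.
The state is a dict: "time": time; "joint_positions": joint angles; "qd": joint speeds; "effort": joint torques, N m; "tool_pos": TCP position; "orientation": TCP orientation; "wrist_force": force on the tool from outside, world axes, zero at the start; "torque": the same for the moment, N m; "grip_width": finger opening in m; "finger_force": force on a finger pad.
Only numpy, scipy, OpenCV 4.12 (cv2) and the standard library are available. Lean on these libraries where they do the work, as an engineer would, in place of code of your own. Each camera call takes 0.05 s, during which the arm holds its last target. There are 200 camera calls.

## Working session

There is one attempt and no reset: what is moved stays moved. The work goes in short steps, Python scripts to look and compute and a tool call to move; the robot and the scene stay as the last step left them, time stands still between calls to the robot, and variables do not carry over. Pictures are saved under pics/ and viewed, at most 10 in all, crops included, and the job is handed in when it is done.

Besides the shell and the picture viewer there is one more tool, called after "Call:" as a command line: name --argument value ..., lists and objects as JSON in quotes. jog_arm: Moves the arm, as the interface text tells. Its arguments: {"type":"object","properties":{"motion":{"type":"array","items":{"type":"number"}},"hand":{"type":"number"},"squeeze":{"type":"number"}},"required":["motion"]}

```bash
mkdir -p pics; cat > h.py <<'E'
import numpy as np, cv2
from station import r, eyes, order
def pix(im,u,v):
    f=210/np.tan(np.radians(im["vertical_fov"])/2); d=im["range_z"][int(v),int(u)]
    p=np.array([(u-im["cx"])/f*d,-(v-im["cy"])/f*d,-d,1]); return (im["world_from_camera"]@p)[:3]
def ray(im,u,v,z):
    f=210/np.tan(np.radians(im["vertical_fov"])/2); T=im["world_from_camera"]
    d=T[:3,:3]@np.array([(u-im["cx"])/f,-(v-im["cy"])/f,-1]); o=T[:3,3]; return o+d*(z-o[2])/d[2]
def cloud(im):
    f=210/np.tan(np.radians(im["vertical_fov"])/2); d=im["range_z"]; v,u=np.mgrid[:420,:560]
    P=np.stack([(u-im["cx"])/f*d,-(v-im["cy"])/f*d,-d,np.ones_like(d)],-1); return (P@im["world_from_camera"].T)[...,:3]
E
python3 - <<'E'
from h import *
import pickle
ims={}
for n in("scene","side"):
    im=eyes.get_image(n); ims[n]=im
    print(n,im["vertical_fov"],im["cx"],im["cy"],im["world_from_camera"].round(3).tolist(),[k for k in im])
    cv2.imwrite(f"pics/{n}.png",cv2.resize(im["color"],(800,600)))
pickle.dump(ims,open("ims.pkl","wb")); print(r.get_obs())
E
```

```text
scene 42.71294873635043 276.45490565081724 212.49983641402812 [[-0.061, 0.75, -0.659, -0.533], [-0.998, -0.058, 0.027, 0.096], [-0.018, 0.659, 0.752, 1.312], [0.0, 0.0, 0.0, 1.0]] ['color', 'range_z', 'vertical_fov', 'cx', 'cy', 'world_from_camera']
side 45.52244470828527 283.619257100433 217.98542385596227 [[0.052, 0.877, -0.478, -0.114], [-0.999, 0.041, -0.034, 0.006], [-0.01, 0.479, 0.878, 1.253], [0.0, 0.0, 0.0, 1.0]] ['color', 'range_z', 'vertical_fov', 'cx', 'cy', 'world_from_camera']
{'time': 0.1, 'joint_positions': array([ 1.46811471e+00,  3.59328839e-01,  1.11581354e-02, -3.05941918e-04,
       -1.22408710e+00, -2.88103082e-01]), 'qd': array([ 0.00086895, -0.00261333,  0.00315623,  0.00141911,  0.00140958,
        0.00131673]), 'effort': array([-2.31527418e-03, -5.84766698e+01,  2.94107741e+01,  6.95454329e+00,
       -3.18438673e-03,  1.20184771e-05]), 'tool_pos': array([0.25697745, 0.62371258, 0.23045238]), 'orientation': array([ 3.08032767e+00, -6.09817458e-01, -2.37274835e-04]), 'wrist_force': array([0.26238959, 0.28281397, 0.25702885]), 'torque': array([ 0.03351133, -0.02046233, -0.02657429]), 'finger_force': 0.0, 'grip_width': 0.08553205727446486}
```

View pics/scene.png

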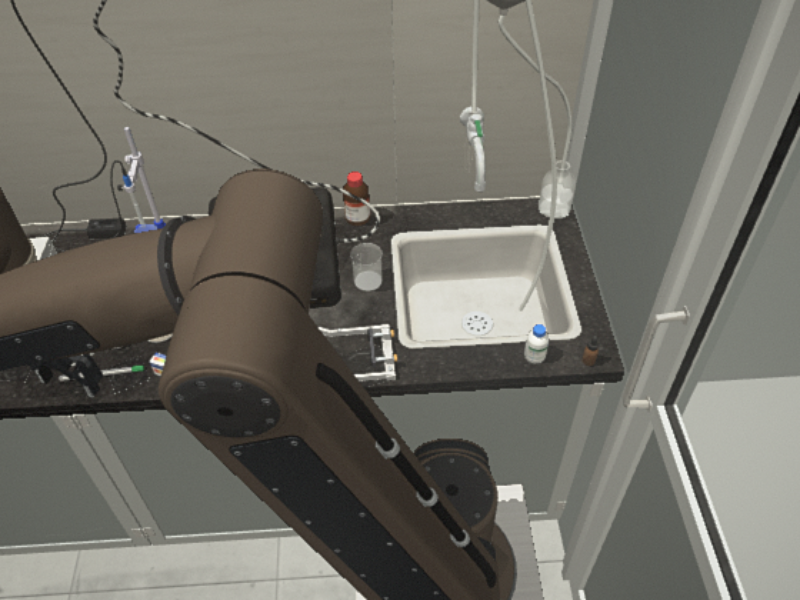

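View pics/side.png

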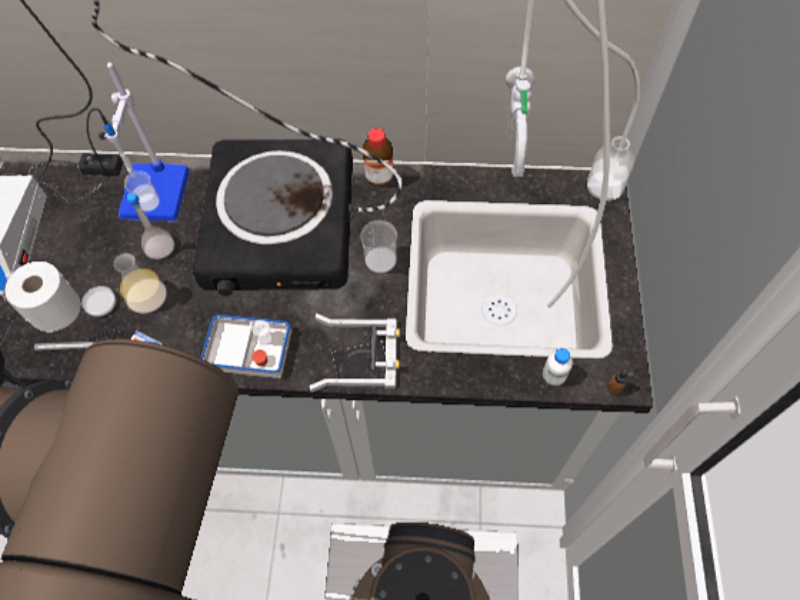

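The side view shows the tray at about (247,345), the bracket at (365,350) and the bottle at (558,367), all in the 800-wide picture. I'll enlarge both areas.

```bash
python3 - <<'E'
from h import *
import pickle
im=pickle.load(open("ims.pkl","rb"))["side"]; c=im["color"]
cv2.imwrite("pics/c1.png",cv2.resize(c[210:280,135:290],None,fx=5,fy=5,interpolation=cv2.INTER_CUBIC))
cv2.imwrite("pics/c2.png",cv2.resize(c[235:290,370:450],None,fx=7,fy=7,interpolation=cv2.INTER_CUBIC))
P=cloud(im)
hsv=cv2.cvtColor(c,cv2.COLOR_BGR2HSV)
blue=(hsv[...,0]>95)&(hsv[...,0]<130)&(hsv[...,1]>110)
m=blue.copy(); m[:215]=0;m[270:]=0;m[:,:138]=0;m[:,210:]=0
p=P[m]; print(len(p),np.percentile(p,[0,5,50,95,100],axis=0).round(4).tolist())
v,u=np.nonzero(m); pts=np.array([ray(im,a,b,.03)[:2] for a,b in zip(u,v)])
print(cv2.minAreaRect(pts.astype(np.float32)*1000))
m=blue.copy(); m[:235]=0;m[275:]=0;m[:,:375]=0
p=P[m];print(len(p),np.median(p,axis=0),p.min(0),p.max(0))
M=(P[...,2]>.015)&(P[...,2]<.055); M[:235]=0;M[278:]=0;M[:,:375]=0;M[:,410:]=0
p=P[M];print(len(p),p.min(0),p.max(0),p.mean(0))
E
```

```text
276 [[-0.1141, 0.0061, 0.0157], [0.4153, 0.2776, 0.0249], [0.4833, 0.3493, 0.0302], [0.5279, 0.4319, 0.0345], [0.5305, 0.4364, 1.2532]]
((471.69427490234375, 355.5224304199219), (155.9804229736328, 110.36612701416016), 86.06410217285156)
84 [ 0.44177099 -0.23332725  0.09095599] [ 0.43060582 -0.2461075   0.07448779] [ 0.45745926 -0.22253577  0.09690453]
116 [ 0.42169091 -0.25309278  0.01514319] [ 0.451735   -0.21098671  0.05477675] [ 0.43042791 -0.2266807   0.03525202]
```

View pics/c1.png

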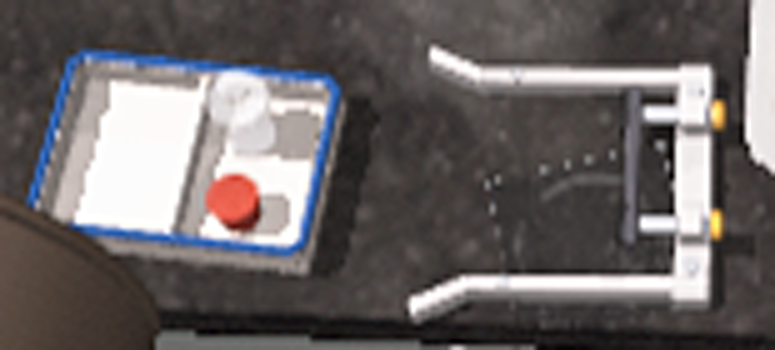

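View pics/c2.png

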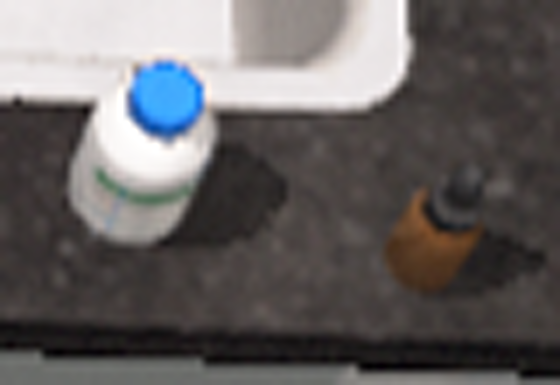

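Side crops: the tray rim is clear (far end at left, slightly hidden by the arm). The cheeks run from about (480,80) to (675,85) and from (470,280) to (670,280), with the stop bar at x≈632. In the bottle crop, the cap centre is at (167,95). The rim rectangle fits at 156.0 × 110.4 mm, as it should.

```bash
python3 - <<'E'
from h import *
import pickle
im=pickle.load(open("ims.pkl","rb"))["side"]
g=lambda x,y,z:ray(im,135+(x+.5)/5-.5,210+(y+.5)/5-.5,z).round(4)
for n,x,y,z in [("upIn L",482,84,.018),("upIn R",672,86,.018),("upOutL",482,67,.018),("upOutR",672,67,.018),("loOutL",470,292,.018),("loInL",470,275,.018),("loInR",670,278,.018),("stop top",638,92,.036),("stop bot",630,240,.036),("stopL",627,92,.036),("stopLb",624,240,.036),("mouthU",432,50,.018),("mouthL",412,305,.018)]: print(n,g(x,y,z))
print("cap",ray(im,370+167.5/7-.5,235+92.5/7-.5,.092), "dropper", ray(im,370+465/7-.5,235+185/7-.5,.084))
P=cloud(im)
for a,b in((225,229),(263,270)):
  q=P[a-3:b+3,232:268].reshape(-1,3); q=q[(q[:,2]>.014)&(q[:,2]<.022)]; 
  l=np.polyfit(q[:,1],q[:,0],1); print(len(q),q[:,0].min(),q[:,0].max(),l,np.polyval(l,.13))
E
```

```text
upIn L [0.5252 0.1989 0.018 ]
upIn R [0.5289 0.0929 0.018 ]
upOutL [0.5359 0.2    0.018 ]
upOutR [0.5409 0.0937 0.018 ]
loOutL [0.4    0.1925 0.018 ]
loInL [0.4098 0.1936 0.018 ]
loInR [0.4132 0.0864 0.018 ]
stop top [0.515  0.1101 0.036 ]
stop bot [0.4263 0.1079 0.036 ]
stopL [0.5147 0.1161 0.036 ]
stopLb [0.4262 0.1111 0.036 ]
mouthU [0.5454 0.2293 0.018 ]
mouthL [0.3911 0.2226 0.018 ]
cap [ 0.44501898 -0.23381274  0.092     ] dropper [ 0.41684429 -0.34082123  0.084     ]
99 0.5204445597496477 0.5416352608321472 [-0.04207552  0.54061993] 0.5351501128638789
101 0.4031498894504948 0.4143472856555346 [-0.04894409  0.41498707] 0.4086243418763999
```

Call:
jog_arm --motion '[1.85,-1.4,0,-6,1.85,-1.4,0,-6,1.85,-1.4,0,-6,1.85,-1.4,0,-6,1.85,-1.4,0,-6,1.85,-1.4,0,-6,1.85,-1.4,0,-6,1.85,-1.4,-2,-6,1.85,-1.4,-3,-6,1.85,-1.4,-3,-6,1.85,-1.4,-3,-6,1.85,-1.4,-2,-6]' --hand 6

```text
time: 1.6
tool_pos: [0.4791, 0.4548, 0.0992]
orientation: [2.129, -2.307, 0.001]
wrist_force: [0.7, 0.5, -0.2]
grip_width: 0.0597
finger_force: 0.0
```

```bash
python3 - <<'E'
from h import *
o=r.get_obs(); print(o["tool_pos"],o["orientation"],o["wrist_force"],o["joint_positions"],o["grip_width"])
im=eyes.get_image("wrist"); cv2.imwrite("pics/w.png",im["color"]); print(im["T_tool_cam"].round(3).tolist())
im=eyes.get_image("side"); c=im["color"]
hsv=cv2.cvtColor(c,cv2.COLOR_BGR2HSV)
m=(hsv[...,0]>95)&(hsv[...,0]<130)&(hsv[...,1]>110); m[:215]=0;m[270:]=0;m[:,:138]=0;m[:,210:]=0
v,u=np.nonzero(m); print(len(u),cv2.minAreaRect(np.array([ray(im,a,b,.03)[:2] for a,b in zip(u,v)]).astype(np.float32)*1000))
E
```

```text
[0.47911919 0.45483792 0.09923994] [ 2.12887795e+00 -2.30707457e+00  6.69436038e-04] [ 0.68210946  0.53382494 -0.24179156] [ 1.05379089e+00  4.40544592e-01 -1.82087467e-01 -3.85300354e-04
 -9.50552506e-01 -1.13386538e+00] 0.05974171910461763
[[0.0, 0.947, 0.32, 0.083], [1.0, -0.0, -0.0, 0.001], [-0.0, 0.32, -0.947, -0.142], [0.0, 0.0, 0.0, 1.0]]
126 ((469.2640686035156, 327.6063537597656), (99.5526123046875, 109.46891784667969), 85.90731048583984)
```

View pics/w.png

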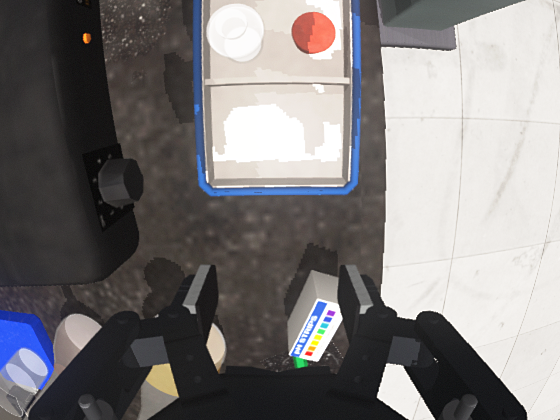

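Wrist view: the far lip is at row ~190, columns 200–355, central between the fingers. A pH-strip box stands beyond the lip at (315,280). I'll measure the box and the lip before lowering.

```bash
cat >> h.py <<'E'
from scipy.spatial.transform import Rotation as Ro
def wpix(im,o,u,v):
    f=210/np.tan(np.radians(im["vertical_fov"])/2); x,y=u-im["cx"],v-im["cy"]; R=np.hypot(x,y); t=R/f
    d=im["range_z"][int(v),int(u)]; k=d*np.tan(t)/max(R,1e-9)
    p=im["T_tool_cam"]@np.array([x*k,-y*k,-d,1]); return Ro.from_rotvec(o["orientation"]).apply(p[:3])+o["tool_pos"]
E
python3 - <<'E'
from h import *
o=r.get_obs(); im=eyes.get_image("wrist")
for n,u,v in[("lipL",205,192),("lipM",280,190),("lipR",352,190),("boxtop near",322,273),("box L",293,335),("box mid",315,320),("boxtopR",338,288),("bench",260,230),("fingL tip",200,275),("fingR",355,275)]: print(n,wpix(im,o,u,v).round(4))
E
```

```text
lipL [0.5251 0.4231 0.0302]
lipM [0.4744 0.4267 0.0279]
lipR [0.4254 0.4301 0.0293]
boxtop near [ 0.4447  0.5094 -0.001 ]
box L [0.4732 0.5511 0.0279]
box mid [0.4559 0.5238 0.0446]
boxtopR [0.4489 0.4587 0.1041]
bench [ 0.4932  0.4658 -0.0012]
fingL tip [0.5117 0.439  0.1168]
fingR [0.4431 0.4453 0.1156]
```

Call:
jog_arm --motion '[0,0.1,-1.5,0,0,0,-1.5,0,0,0,-1.5,0,0,0,-1.5,0,0,0,-1,0,0,0,-0.8,0,0,0,-0.6,0,0,0,-0.3,0,0,0,0,0]'

```text
time: 2.88
tool_pos: [0.4792, 0.4571, 0.0143]
orientation: [-2.135, 2.305, -0.0]
wrist_force: [-0.4, -0.0, -0.6]
grip_width: 0.0602
finger_force: 0.0
```

Call:
jog_arm --motion '[0,0,-0.4,0,0,0,-0.2,0,-0.02,-0.3,0,0,-0.02,-0.3,0,0,-0.02,-0.2,0,0,-0.01,-0.15,0,0,-0.01,-0.1,0,0,-0.01,-0.1,0,0,-0.01,-0.1,0,0,-0.01,-0.1,0,0,-0.01,-0.1,0,0,-0.01,-0.1,0,0]'

```text
time: 4.38
tool_pos: [0.478, 0.442, 0.0084]
orientation: [-2.134, 2.304, 0.0]
wrist_force: [0.3, 2.8, -1.1]
grip_width: 0.0598
finger_force: 1.1
```

Call:
jog_arm --motion '[-0.03,-0.2,0,0.2,-0.04,-0.3,0,0.25,-0.06,-0.4,0,0.3,-0.06,-0.4,0,0.3,-0.06,-0.4,0,0.3,-0.07,-0.4,0,0.3,-0.07,-0.4,0,0.3,-0.07,-0.4,0,0.3,-0.07,-0.4,0,0.3,-0.08,-0.4,0,0.3,-0.08,-0.4,0,0.3,-0.08,-0.4,0,0.3]'

```text
time: 5.88
tool_pos: [0.4701, 0.3964, 0.0083]
orientation: [-2.204, 2.239, 0.0]
wrist_force: [1.6, 3.0, -0.7]
grip_width: 0.0597
finger_force: 1.5
```

```bash
cat > t.py <<'E'
from h import *
im=eyes.get_image("side"); c=im["color"]
hsv=cv2.cvtColor(c,cv2.COLOR_BGR2HSV)
m=(hsv[...,0]>95)&(hsv[...,0]<130)&(hsv[...,1]>110); m[:215]=0;m[270:]=0;m[:,:138]=0;m[:,275:]=0
v,u=np.nonzero(m); p=np.array([ray(im,a,b,.03)[:2] for a,b in zip(u,v)]).astype(np.float32)*1000
(cx,cy),(w,h),a=cv2.minAreaRect(p); print(len(u),cx,cy,w,h,a)
if w<h and a<45: a+=90;w,h=h,w
t=np.radians(a); d=np.array([np.cos(t),np.sin(t)]); near=np.array([cx,cy])-d*w/2
print("near end",near,"near-end offset from line",near[0]-(469.2-.041*(near[1]-140)),"centre",near+78*d)
E
python3 t.py
```

```text
234 468.65155029296875 308.3492431640625 155.32748413085938 110.39720916748047 88.69671630859375
near end [466.88511721 230.70559213] near-end offset from line 1.4040464917986242 centre [468.65919836 308.68541411]
```

Call:
jog_arm --motion '[-0.08,-0.35,0,0.3,-0.08,-0.35,0,0.3,-0.09,-0.35,0,0.35,-0.09,-0.35,0,0.35,-0.09,-0.35,0,0.35,-0.09,-0.35,0,0.35,-0.09,-0.35,0,0.35,-0.09,-0.35,0,0.35,-0.09,-0.35,0,0.35,-0.08,-0.35,0,0.3,-0.06,-0.35,0,0.2,-0.04,-0.35,0,0.1]'

```text
time: 7.42
tool_pos: [0.4604, 0.3544, 0.0083]
orientation: [-2.273, 2.168, 0.0]
wrist_force: [-0.1, 3.7, -1.0]
grip_width: 0.0599
finger_force: 1.6
```

```bash
python3 t.py
```

```text
204 464.3429870605469 266.3071594238281 105.37052154541016 155.81842041015625 2.716033935546875
near end [468.03479158 188.48546827] near-end offset from line 0.8226957828375703 centre [464.3386849  266.39784723]
```

Call:
jog_arm --motion '[0.01,-0.4,0,0,0.02,-0.45,0,0,0.02,-0.45,0,0,0.02,-0.45,0,0,0.02,-0.45,0,0,0.02,-0.45,0,0,0.02,-0.45,0,0,0.02,-0.45,0,0,0.02,-0.45,0,0,0.02,-0.45,0,0,0.01,-0.3,0,0,0.01,-0.2,0,0]'

```text
time: 8.98
tool_pos: [0.4625, 0.3049, 0.0083]
orientation: [-2.273, 2.168, 0.0]
wrist_force: [-0.1, 3.3, -0.6]
grip_width: 0.0602
finger_force: 1.6
```

```bash
python3 t.py
```

```text
195 466.6641540527344 216.9178924560547 105.32669067382812 155.37811279296875 2.7160985469818115
near end [470.34561388 139.31611195] near-end offset from line 1.1175744715247902 centre [466.64941933 217.22848675]
```

Call:
jog_arm --motion '[0.01,-0.2,0,0,0.01,-0.25,0,0,0.01,-0.25,0,0,0.01,-0.25,0,0,0.01,-0.2,0,0,0,-0.1,0,0,0,-0.1,0,0,0,-0.1,0,0]'

```text
time: 10.02
tool_pos: [0.463, 0.2906, 0.0083]
orientation: [-2.273, 2.168, 0.0]
wrist_force: [0.3, 3.6, 0.3]
grip_width: 0.06
finger_force: 1.6
```

Call:
jog_arm --motion '[0,-0.1,0,0,0,-0.1,0,0]'

```text
time: 10.28
tool_pos: [0.463, 0.2885, 0.0083]
orientation: [2.273, -2.168, 0.0]
wrist_force: [0.2, 3.2, -0.0]
grip_width: 0.06
finger_force: 1.6
```

Call:
jog_arm --motion '[0,-0.1,0,0,0,-0.1,0,0]'

```text
time: 10.52
tool_pos: [0.463, 0.2865, 0.0083]
orientation: [2.273, -2.168, -0.0]
wrist_force: [0.6, 2.9, 0.8]
grip_width: 0.0601
finger_force: 1.6
```

Call:
jog_arm --motion '[0.01,-0.1,0,0,0,-0.1,0,0,0,-0.1,0,0]'

```text
time: 10.9
tool_pos: [0.4631, 0.2835, 0.0083]
orientation: [-2.273, 2.168, 0.0]
wrist_force: [0.6, 3.1, -0.2]
grip_width: 0.0596
finger_force: 1.6
```

Call:
jog_arm --motion '[0,-0.05,0,0,0,-0.05,0,0]'

```text
time: 11.15
tool_pos: [0.4634, 0.2832, 0.0084]
orientation: [-2.273, 2.167, 0.0]
wrist_force: [0.9, 6.6, -1.4]
grip_width: 0.0601
finger_force: 3.0
```

Call:
jog_arm --motion '[0,-0.05,0,0,0,-0.05,0,0]'

```text
time: 11.4
tool_pos: [0.4638, 0.283, 0.0085]
orientation: [-2.271, 2.166, 0.001]
wrist_force: [-0.3, 7.9, -1.8]
grip_width: 0.0599
finger_force: 4.3
```

Call:
jog_arm --motion '[0,-0.05,0,0,0,-0.05,0,0]'

```text
time: 11.65
tool_pos: [0.4641, 0.2829, 0.0087]
orientation: [-2.27, 2.165, 0.001]
wrist_force: [-0.9, 12.0, -2.9]
grip_width: 0.0598
finger_force: 5.8
```

Call:
jog_arm --motion '[0,-0.05,0,0,0,-0.03,0,0]'

```text
time: 11.9
tool_pos: [0.4643, 0.2829, 0.0089]
orientation: [-2.269, 2.164, 0.002]
wrist_force: [-2.6, 13.6, -1.7]
grip_width: 0.0598
finger_force: 6.8
```

```bash
python3 t.py; python3 - <<'E'
from h import *
im=eyes.get_image("side"); cv2.imwrite("pics/seat.png",cv2.resize(im["color"][205:285,150:295],None,fx=5,fy=5,interpolation=cv2.INTER_CUBIC)); print(r.get_obs()["wrist_force"])
E
```

```text
207 467.7080078125 194.65618896484375 105.30227661132812 156.50184631347656 2.716090202331543
near end [471.4160815  116.49317236] near-end offset from line 1.2523015660360102 centre [467.7198983  194.40554769]
[-2.30111841 13.73384622 -0.93819592]
```

View pics/seat.png

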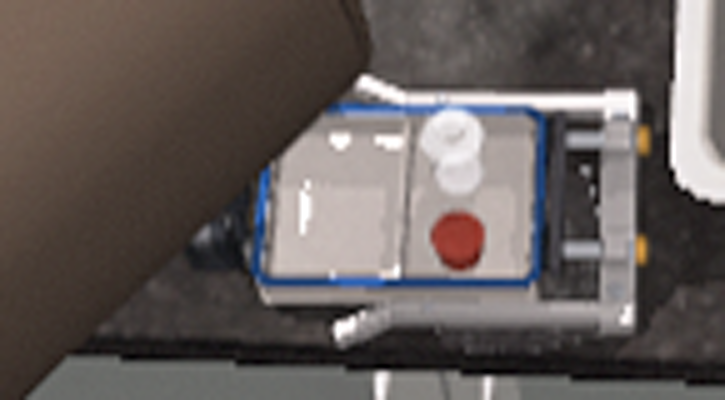

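The tray is against the stop (its near lip at crop x≈545 along the bar) and square to it. I'll hold at about 15 N for over a second.

Call:
jog_arm --motion '[0,-0.03,0,0,0,0,0,0,0,0,0,0,0,0,0,0,0,0,0,0,0,0,0,0,0,0,0,0,0,0,0,0,0,0,0,0,0,0,0,0]'

```text
time: 13.25
tool_pos: [0.4644, 0.2829, 0.009]
orientation: [-2.269, 2.164, 0.002]
wrist_force: [-2.5, 13.7, -1.6]
grip_width: 0.0602
finger_force: 7.0
```

Call:
jog_arm --motion '[0,0.2,0,0,0,0.8,0,0,0,1.2,0,0,0,0.3,0,0,0,0,1.5,0,0,0,4,0,0,0,5,0,0,0,5,0,0,0,3,0]'

```text
time: 14.38
tool_pos: [0.4636, 0.3045, 0.1974]
orientation: [-2.27, 2.166, 0.0]
wrist_force: [0.1, 0.2, -0.4]
grip_width: 0.0596
finger_force: 0.0
```

Call:
jog_arm --motion '[0,-3,0,0,0,-5,0,0,0,-5,0,0,0,-5,0,0,0,-5,0,0,0,-5,0,0,0,-5,0,0,0,-5,0,0,0,-5,0,0,0,-5,0,0,0,-3,0,0,0,0,0,0]' --hand 7.5

```text
time: 15.88
tool_pos: [0.4613, -0.2077, 0.1928]
orientation: [2.269, -2.172, -0.002]
wrist_force: [-0.1, 0.4, -0.6]
grip_width: 0.0753
finger_force: 0.0
```

```bash
python3 t.py; python3 - <<'E'
from h import *
o=r.get_obs(); im=eyes.get_image("wrist"); cv2.imwrite("pics/w2.png",im["color"]); print(o["tool_pos"],Ro.from_rotvec(o["orientation"]).as_matrix()[:,1],o["joint_positions"])
import pickle; pickle.dump((o,im),open("w2.pkl","wb"))
im=eyes.get_image("side"); c=im["color"]; hsv=cv2.cvtColor(c,cv2.COLOR_BGR2HSV)
m=((hsv[...,0]>95)&(hsv[...,0]<130)&(hsv[...,1]>110)); m[:235]=0;m[275:]=0;m[:,:375]=0
v,u=np.nonzero(m);print(len(u),u.mean(),v.mean())
E
```

```text
[ 0.46149698 -0.20668778  0.19281416] [-0.99901488 -0.04435114  0.00149591] [-3.22577622e-02  1.10467775e-01 -4.10059964e-01 -3.20886019e-04
 -1.05179031e+00  7.67825917e-02]
84 393.51190476190476 248.53571428571428Traceback (most recent call last):
  File "t.py", line 6, in <module>
    (cx,cy),(w,h),a=cv2.minAreaRect(p); print(len(u),cx,cy,w,h,a)
                    ~~~~~~~~~~~~~~~^^^
cv2.error: OpenCV(4.12.0) /io/opencv/modules/imgproc/src/convhull.cpp:143: error: (-215:Assertion failed) total >= 0 && (depth == CV_32F || depth == CV_32S) in function 'convexHull'
```

View pics/w2.png

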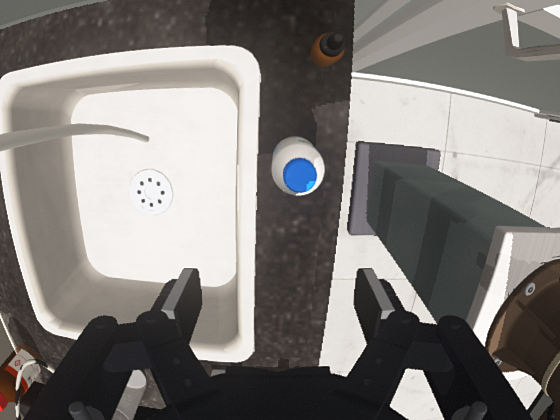

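The wrist view shows the bottle upright between the sink and the bench edge, with its cap centre at (299,175).

```bash
python3 - <<'E'
from h import *
import pickle
o,im=pickle.load(open("w2.pkl","rb"))
hsv=cv2.cvtColor(im["color"],cv2.COLOR_BGR2HSV); m=(hsv[...,0]>95)&(hsv[...,0]<125)&(hsv[...,1]>150); m[:150]=0;m[205:]=0;m[:,:275]=0;m[:,330:]=0
v,u=np.nonzero(m); p=np.array([wpix(im,o,a,b) for a,b in zip(u,v)]); t=p[p[:,2]>np.percentile(p[:,2],90)-.006]
print(len(p),t.min(0),t.max(0),(t.min(0)+t.max(0))/2); print(wpix(im,o,299,175),wpix(im,o,250,140))
E
```

```text
879 [ 0.43186345 -0.28936861  0.0859249 ] [ 0.46457108 -0.22403341  0.33456095] [ 0.44821726 -0.25670101  0.21024292]
[ 0.445329   -0.23718483  0.09101369] [ 0.49050555 -0.25270924  0.00188494]
```

Call:
jog_arm --motion '[-0.6,-1,0,0,-0.6,-1,0,0,-0.4,-0.8,0,0,0,0,0,0,0,0,-3,0,0,0,-3,0,0,0,0,0]'

```text
time: 16.9
tool_pos: [0.4457, -0.2332, 0.1316]
orientation: [2.271, -2.167, -0.006]
wrist_force: [-0.2, 0.1, -0.2]
grip_width: 0.0749
finger_force: 0.0
```

Call:
jog_arm --motion '[-0.1,-0.2,-1,0,0,0,-2,0,0,0,-2,0,0,0,-2,0,0,0,-1.5,0,0,0,-1,0,0,0,-0.8,0,0,0,0,0]'

```text
time: 17.9
tool_pos: [0.446, -0.2355, 0.03]
orientation: [2.273, -2.168, -0.001]
wrist_force: [0.6, 0.3, -0.1]
grip_width: 0.0751
finger_force: 0.0
```

Call:
jog_arm --motion '[0,0,0,0,0,0,0,0,0,0,0,0,0,0,0,0,0,0,0,0,0,0,0,0]' --hand 3.5 --squeeze 30

```text
time: 18.65
tool_pos: [0.4464, -0.2356, 0.031]
orientation: [-2.273, 2.168, -0.001]
wrist_force: [-1.2, 0.1, 6.2]
grip_width: 0.0446
finger_force: 30.8
```

Call:
jog_arm --motion '[0,0,0.3,0,0,0,1,0,0,0,2,0,0,0,3,0,0,0,4,0,0,0,4,0,0,0,3,0,0,0,1,0,0,0,0,0,0,0,0,0]'

```text
time: 19.9
tool_pos: [0.4454, -0.2353, 0.212]
orientation: [2.272, -2.168, -0.003]
wrist_force: [-0.7, 0.8, -2.6]
grip_width: 0.0449
finger_force: 30.9
```

```bash
python3 - <<'E'
from h import *
c=cv2.vconcat([cv2.resize(eyes.get_image(n)["color"],(400,300)) for n in("side",)])
im=eyes.get_image("scene"); 
cv2.imwrite("pics/l.png",cv2.hconcat([c,cv2.resize(im["color"],(400,300))]))
E
python3 t.py
```

```text
Traceback (most recent call last):
  File "t.py", line 6, in <module>
    (cx,cy),(w,h),a=cv2.minAreaRect(p); print(len(u),cx,cy,w,h,a)
                    ~~~~~~~~~~~~~~~^^^
cv2.error: OpenCV(4.12.0) /io/opencv/modules/imgproc/src/convhull.cpp:143: error: (-215:Assertion failed) total >= 0 && (depth == CV_32F || depth == CV_32S) in function 'convexHull'
```

View pics/l.png

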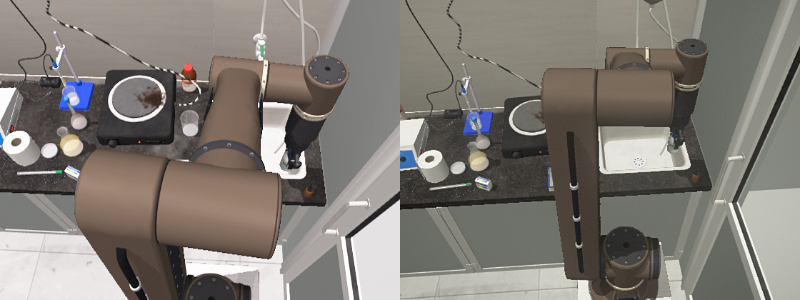

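The bottle is off the bench, and the arm hides the tray. I'll carry the bottle over and check the tray with the wrist camera.

Call:
jog_arm --motion '[0,2,0,0,0,4,0,0,0.2,5,0,0,0.2,5,0,0,0.3,5,0,0,0.3,5,0,0,0.3,5,0,0,0.3,5,0,0,0.2,5,0,0,0.2,4,0,0,0,1.6,0,0,0,0,0,0]'

```text
time: 21.55
tool_pos: [0.4658, 0.2309, 0.2125]
orientation: [2.274, -2.166, -0.0]
wrist_force: [0.3, -1.0, -0.9]
grip_width: 0.0447
finger_force: 30.9
```

Call:
jog_arm --motion '[0,0,-2,0,0,0,-2,0,0,0,0,0,0,0,0,0]'

```text
time: 22.05
tool_pos: [0.4666, 0.23, 0.1741]
orientation: [-2.272, 2.169, -0.001]
wrist_force: [0.0, -0.1, -0.8]
grip_width: 0.0449
finger_force: 31.0
```

```bash
python3 t.py; python3 - <<'E'
from h import *
o=r.get_obs(); im=eyes.get_image("wrist"); cv2.imwrite("pics/w3.png",im["color"]); print(o["tool_pos"])
import pickle; pickle.dump((o,im),open("w3.pkl","wb"))
E
```

```text
[0.46668027 0.23030424 0.17428569]Traceback (most recent call last):
  File "t.py", line 6, in <module>
    (cx,cy),(w,h),a=cv2.minAreaRect(p); print(len(u),cx,cy,w,h,a)
                    ~~~~~~~~~~~~~~~^^^
cv2.error: OpenCV(4.12.0) /io/opencv/modules/imgproc/src/convhull.cpp:143: error: (-215:Assertion failed) total >= 0 && (depth == CV_32F || depth == CV_32S) in function 'convexHull'
```

View pics/w3.png

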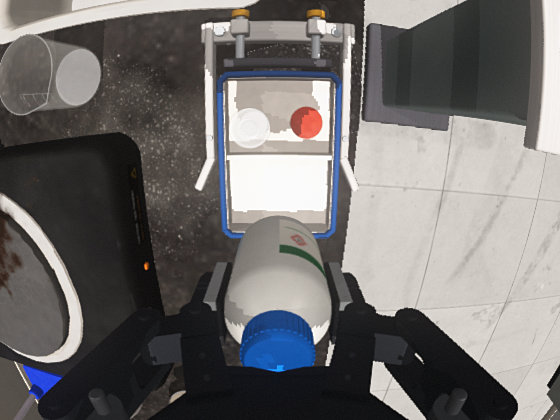

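The tray is home against the stop, with the far lip at row ~235 (columns 222–337), the divider at row 156 and its contents in place. Next I'll measure the divider and rim.

```bash
python3 - <<'E'
from h import *
import pickle
o,im=pickle.load(open("w3.pkl","rb"))
for n,u,v in[("rimL",221,160),("rimL2",221,100),("rimR",336,160),("rimR2",336,100),("divL",235,156),("divM",280,156),("divR",328,156),("nearlip",260,75),("farL",236,234),("farR",330,234),("floor",280,190),("bottle low",280,225)]: print(n,wpix(im,o,u,v).round(4))
E
```

```text
rimL [0.5182 0.1981 0.03  ]
rimL2 [0.5193 0.1444 0.0295]
rimR [0.4149 0.1934 0.029 ]
rimR2 [0.4191 0.1396 0.0296]
divL [0.5064 0.1952 0.0234]
divM [0.4654 0.1932 0.0253]
divR [0.4217 0.1909 0.0242]
nearlip [0.4861 0.1216 0.0306]
farL [0.5041 0.2698 0.0282]
farR [0.4138 0.265  0.0298]
floor [0.4635 0.2306 0.0043]
bottle low [0.4657 0.2068 0.1624]
```

Call:
jog_arm --motion '[-0.1,0,-2,0,0,0,-2.5,0,0,0,-2.5,0,0,0,-2,0,0,0,-1.5,0,0,0,-1,0,0,0,-0.7,0,0,0,-0.5,0,0,0,-0.3,0,0,0,0,0]'

```text
time: 23.4
tool_pos: [0.4652, 0.2305, 0.0433]
orientation: [-2.273, 2.168, -0.0]
wrist_force: [0.7, 0.0, -0.5]
grip_width: 0.0448
finger_force: 31.0
```

Call:
jog_arm --motion '[0,0,-0.2,0,0,0,-0.15,0,0,0,-0.1,0,0,0,0,0]'

```text
time: 23.9
tool_pos: [0.4651, 0.2304, 0.0387]
orientation: [2.273, -2.168, 0.0]
wrist_force: [-0.2, -0.6, -0.9]
grip_width: 0.0449
finger_force: 31.0
```

Call:
jog_arm --motion '[0,0,-0.1,0,0,0,-0.1,0,0,0,0,0]'

```text
time: 24.28
tool_pos: [0.4651, 0.2304, 0.0367]
orientation: [2.273, -2.168, -0.0]
wrist_force: [-0.0, 0.5, -0.6]
grip_width: 0.0451
finger_force: 31.0
```

Call:
jog_arm --motion '[0,0,-0.1,0,0,0,0,0]'

```text
time: 24.52
tool_pos: [0.4651, 0.2304, 0.0357]
orientation: [2.273, -2.168, -0.0]
wrist_force: [-0.1, -0.4, -1.2]
grip_width: 0.0449
finger_force: 31.0
```

Call:
jog_arm --motion '[0,0,-0.1,0,0,0,0,0]'

```text
time: 24.78
tool_pos: [0.4652, 0.2306, 0.035]
orientation: [-2.273, 2.168, -0.0]
wrist_force: [-0.9, -0.5, 1.9]
grip_width: 0.0449
finger_force: 31.2
```

The bottle has touched down, so I'll release it.

Call:
jog_arm --motion '[0,0,0,0,0,0,0,0,0,0,0,0,0,0,0,0]' --hand 6.2

```text
time: 25.28
tool_pos: [0.4652, 0.2305, 0.0348]
orientation: [2.273, -2.168, 0.0]
wrist_force: [0.5, 0.0, -0.3]
grip_width: 0.0616
finger_force: 0.0
```

Call:
jog_arm --motion '[0,0,0.5,0,0,0,1,0,0,0,2,0,0,0,3,0,0,0,4,0,0,0,4,0,0,0,3,0,0,0,1,0,0,0,0,0]'

```text
time: 26.4
tool_pos: [0.4651, 0.2306, 0.2204]
orientation: [-2.272, 2.167, 0.0]
wrist_force: [-1.1, -0.2, 0.0]
grip_width: 0.062
finger_force: 0.0
```

```bash
python3 - <<'E'
from h import *
o=r.get_obs(); im=eyes.get_image("wrist"); cv2.imwrite("pics/w4.png",im["color"]); print(o["tool_pos"],o["wrist_force"])
E
```

```text
[0.46513388 0.23056738 0.22042346] [-1.08977216 -0.21003719  0.01487623]
```

View pics/w4.png

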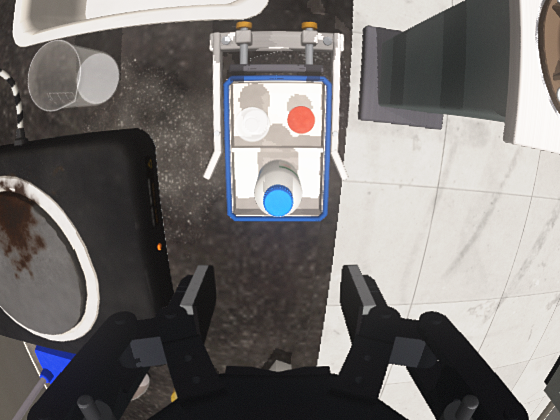

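The bottle stands upright in the far compartment (cap at (278,200)). The tray is still on the stop, its contents are in place and the fingers are clear, so I'm handing in.

```bash
python3 -c "
from station import order; print(order.close_job())"
```

```text
the job is handed in; nothing more can be done
None
```

The tray is home on the stop, held there at about 14 N for over a second. The blue-capped bottle stands upright and released in the far compartment, and the job is handed in; the hand-in returned no verdict.

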